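# True a tray frame's corner with a square

## Robot

A 6-joint arm with a two-finger parallel gripper is mounted at the origin on the work surface. World frame = base frame: x ahead of the robot, y to its left, z up, the work surface at z = 0. Lengths are in m, angles in rad, forces in N, time in s.
With the tool pointing down it reaches from about 0.425 to 1.125 m from the base axis. Payload 14.9 kg.
Tool frame: the origin (TCP) lies on the centre line of the jaws, within the pads' length; the fingertips stand 11 mm ahead of it and the grasp point (between the pads) lies 8 mm behind it (env.tcp_to_tips is the distance from the TCP to the fingertips, in m); x points along the fingers, z is the direction in which the jaws open and shut, and the axes are right-handed (so a half turn about x gives the same grasp; the last joint's range is limited). The gripper opens to 91 mm and grips with 3 to 60 N. Pads are 32 mm wide; open, the fingers measure 118 mm over their backs; the gripper's body (76 mm by 178 mm) begins 60 mm behind the grasp point.
Start: joints at [1.306, 0.379, 1.734, -0, 1.028, -0.033], TCP at [0.161, 0.681, 0.225] pointing down, gripper open.
Joint ranges: [-2.77, 2.77], [-0.74, 2.19], [0, 2.66], [-1.06, 4.2], [0.31, 2.87], [-3.08, 3.08]. Speed limits (rad/s): [1.89, 1.89, 2.39, 3.14, 3.14, 3.14].

## Interface

Orientations are given as [roll, pitch, yaw] about the fixed x, y, z axes, in that order (R = Rz(yaw) Ry(pitch) Rx(roll)).
In Python, from bench import readout, eyes, job, env gives the robot as it stands.
- The arm moves only by the tool send_rows, never from a script. Its argument "targets" is a list of rows, each a list of 3 entries, a list of its own where there are three numbers: the closure, from 0 (fully open) to 1 (shut), then the shift along the tool's x, y, z in cm, then the turn, a rotation vector about the tool's x, y, z in rad. A call has 1 to 12 rows; each row is the pose to reach, as a shift and turn from the pose measured when the call began, along the tool's axes at that moment; what a row does not reach only later rows make up. A row lasts 1/10 s, in which the tool goes at most 50 mm and 8.59 degrees, less where a joint would pass 70% of its speed; a pose out of reach is approached as far as the arm can. A call with a gripper value outside its range is refused whole. The fingers move at their own pace and stop on an object; the grip force is fixed at half the most. Time passes only in rows, so rows that repeat a pose let the fingers close. It gives the time, the measured TCP pose, the force and the opening at its end, in the units of the state.
- readout.get_obs(): the state, without advancing time (a new reading comes with each control period).
- eyes.camera(name): name is "side" or "top"; returns the picture (384x512x3 uint8, red, green, blue); there is no depth.
- eyes.camera_info(name): a dict with "K" (3x3 intrinsics, pixels), "world_to_cam" (4x4, takes a point from world to camera coordinates). Camera axes: x right, y up, looking along -z (the intrinsics and any distortion apply to the point x, -y, -z); pixel columns grow to the right and rows downward; lengths in m; the calibration is good to about 2 mm. A picture is of the moment at which its call begins. camera_info takes no time and is no camera call.
- job.finish_job(): hands the job in, once; it reports no verdict.
The state is a dict: "time_s": time; "joint_positions": joint angles; "dq": joint speeds; "joint_torque": joint torques, N m; "eef_pos": TCP position; "eef_rot": TCP orientation; "wrist_force": force on the tool from outside, world axes, zero at the start; "wrist_torque": the same for the moment, N m; "opening": finger opening in m.
Only numpy, scipy, OpenCV 4.12 (cv2) and the standard library are available. Lean on these libraries where they do the work, as an engineer would, in place of code of your own. Each camera call takes 0.05 s, during which the arm holds its last target.

## Task

The short rail of the wooden tray frame has been knocked inwards on its one screw. Pick up the L-shaped square by its wooden handle, slide it into the inside corner of the frame and press it gently against both rails at once until each leg lies flush along its rail with no gap, pushing the short rail out with the square alone, and keep it pressed there for a second. Then lay the square flat in the middle of the black rubber mat, let go of it, and leave the other things on the bench where they are.

Things in the scene. Friction and masses are not known exactly. Their poses are not given: they have to be found in the camera images.
- square: L-shaped aluminium square, about 0.42 kg, lying flat: two legs at a right angle, each 120 mm long outside, 24 wide, 14 thick, thin web between. Origin on the underside, below the middle of its handle. x runs along the leg for the long rail, y along the leg for the short rail, z up; the outer edges are the planes x = -42 mm and y = -42 mm.
- square_corner (a point): Outer corner of the square, on its underside; axes as square.
- handle_top (a point): Middle of the top of the square's upright dark wooden handle, 66 mm above the underside; axes as square. The handle is a bar 56 mm long along x, 22 mm wide along y, rising from the web (11 mm up) to here: grip it across its 22 mm, from above.
- frame: The frame's plywood base, 240 (x) x 230 (y) x 12 mm, fixed to the bench; origin at the centre of its underside, z up. Two wooden rails, both 24 mm wide and 32 mm high, stand on it and form a corner.
- corner (a point): Nominal inside corner of the two rails, on top of the plywood (12 mm above the bench). Its x points along the long rail, its y along the short rail when true; the square belongs in the quadrant +x, +y, its own x and y along these.
- long_rail: Nominal place of the long rail; origin at the nominal inside corner, axes as corner. The rail is 200 mm long along x; its inner face looks to +y, parallel to x. It is screwed tight through slots and does not move, but that face truly stands up to 3.5 mm either side of the nominal y = 0, which this reading does not show.
- short_rail: Short rail, turning stiffly about one upright screw (about 0.25 N m of friction: 2 to 3 N at the end of a leg) and staying where it is left. Origin at the screw, on top of the plywood, 12 mm behind its inner face (which looks to its +x) and 14 mm along y from the nominal corner; it reaches 160 mm from the screw along its y. When true, its inner face is the plane x = 0 of corner.
- short_rail_end (a point): Upper inner edge of the short rail, 160 mm from the screw, 32 mm above the plywood. Its x in corner is 0 when the rail is true, and 11 to 23 mm at the start (rail leaning 0.07 to 0.14 rad in over the quadrant). With the square lying along the long rail, the short rail stops and the resistance rises sharply once it is flush along the other leg.
- mat: Black rubber mat 270 (x) x 240 (y) x 4 mm, fixed to the bench; origin at the centre of its underside. The square starts on it and returns there; a small jar stands on its corner at about x = +108, y = +94 mm.
- washer: Thick dark steel ring, 56 mm across, 14 mm high, on the plywood's far corner; a bystander, leave it alone. Origin at its underside.
- screw_jar: Small clear jar, 36 mm across, 45 mm high, on the mat's corner; a bystander, leave it alone. Origin at its underside.
- straightedge: Straight (not L-shaped) aluminium edge 200 mm long with an upright wooden handle; a bystander, leave it alone. Origin at its underside.
- mallet: Hammer; a bystander, leave it alone. Origin at its underside.
- driver: Screwdriver; a bystander, leave it alone. Origin at its underside.
- oil_can: Green bottle, 130 mm high; a bystander, leave it alone. Origin at its underside.
- die_ring: Thin steel cutting ring, 100 mm across, 32 mm high; a bystander, leave it alone. Origin at its underside.
- tape_roll: Cardboard ring of tape, 90 mm across; a bystander, leave it alone. Origin at its underside.

How it is judged:
On the way:
1. the square is pressed on both rails at once with at least 2 N each, flush (within 0.02 rad) along both, for 0.6 s (contact force between square and long_rail above 2 N and contact force between square and short_rail above 2 N and angle between the y axis of short_rail and the y axis of corner, either way round below 0.02 rad and angle between the x axis of square and the x axis of corner, either way round below 0.02 rad and x of square_corner in the frame of corner between -0.004 and 0.004 m and y of square_corner in the frame of corner between -0.006 and 0.006 m and angle between square's own z axis and vertical below 0.05 rad), for 0.6 s.
At the end, for the whole second after the job is handed in: The short rail stands within 0.02 rad of square to the long rail; the square lies flat and still on the rubber mat, its handle within 75 mm of the mat's centre, released (angle between the y axis of short_rail and the y axis of corner, either way round below 0.02 rad and horizontal distance between square and mat below 0.075 m and height (world z) of square below 0.008 m and angle between square's own z axis and vertical below 0.04 rad and linear speed of square below 0.02 m/s); the robot touches nothing.
It fails at once if the square is pressed on a rail with more than 30 N (contact force between square and long_rail above 30 N or contact force between square and short_rail above 30 N).
It fails at once if the robot itself pushes the frame or its rails (over 2 N) (contact force between the arm and frame above 2 N).
It fails at once if the gripper's fingers push the frame or its rails (over 2 N) (contact force between the fingers and frame above 2 N).
It fails at once if the short rail is pushed out past square by more than 0.03 rad (x of short_rail_end in the frame of corner below -0.005 m).
It fails at once if another thing on the bench is moved by more than 25 mm (distance of any of washer, screw_jar, straightedge, mallet, driver, oil_can, die_ring, tape_roll from where it was at the start of the episode above 0.025 m).
It also fails if it takes over 67 s, if anything falls off the work surface, if the arm or the gripper's body presses on something with over 40 N, if the wrist force passes 120 N, or if a joint passes its speed limit or range.

## Working session

There is one attempt and no reset: what is moved stays moved. The work goes in short steps, Python scripts to look and compute and a tool call to move; the robot and the scene stay as the last step left them, time stands still between calls to the robot, and variables do not carry over. Pictures are saved under pics/ and viewed, and the job is handed in when it is done.

Besides the shell and the picture viewer there is one more tool, called after "Emit:" in YAML: its name, and indented under it one key for each argument. send_rows: Moves the arm, as the interface text tells. Its arguments: {"type":"object","properties":{"targets":{"type":"array"}},"required":["targets"]}

```bash
ls; mkdir -p pics; cat > h.py <<'E'
import numpy as np, cv2
from bench import readout, eyes, job, env
def ray(name,u,v):
    i=eyes.camera_info(name);K=np.array(i["K"]);T=np.array(i["world_to_cam"])
    d=np.linalg.inv(K)@np.array([u,v,1.]);d=np.array([d[0],-d[1],-d[2]])
    R=T[:3,:3];return -R.T@T[:3,3],R.T@d
def onz(name,u,v,z):
    c,d=ray(name,u,v);return c+d*(z-c[2])/d[2]
def proj(name,p):
    i=eyes.camera_info(name);K=np.array(i["K"]);T=np.array(i["world_to_cam"])
    q=T[:3,:3]@np.asarray(p)+T[:3,3];q=K@np.array([q[0],-q[1],-q[2]]);return q[:2]/q[2]
def snap(name,f,s=1.5):
    im=eyes.camera(name);np.save("pics/%s.npy"%f,im)
    cv2.imwrite("pics/%s.png"%f,cv2.resize(im[:,:,::-1],None,fx=s,fy=s,interpolation=cv2.INTER_CUBIC));return im
E
python3 - <<'E'
from h import *
for n in("top","side"):
    snap(n,n+"0"); i=eyes.camera_info(n); print(n,{k:(np.round(v,3).tolist() if not isinstance(v,str) else v) for k,v in i.items()}, ray(n,256,192))
print(readout.get_obs(), env.tcp_to_tips)
E
```

```text
pics
top {'K': [[417.359, 0.0, 247.421], [0.0, 417.359, 196.802], [0.0, 0.0, 1.0]], 'world_to_cam': [[0.027, -1.0, 0.006, -0.015], [0.977, 0.027, 0.211, -0.611], [-0.211, 0.0, 0.978, -1.079], [0.0, 0.0, 0.0, 1.0]]} (array([0.3702154 , 0.0018064 , 1.18362431]), array([ 0.22271516, -0.02054956, -0.97495158]))
side {'K': [[388.158, 0.0, 253.404], [0.0, 388.158, 190.581], [0.0, 0.0, 1.0]], 'world_to_cam': [[0.81, -0.586, -0.005, -0.503], [0.375, 0.512, 0.773, -0.307], [-0.45, -0.628, 0.635, -0.832], [0.0, 0.0, 0.0, 1.0]]} (array([ 0.14841983, -0.66047199,  0.76300953]), array([ 0.45446297,  0.62222099, -0.63746571]))
{'time_s': 0.1, 'joint_positions': array([ 1.30570462e+00,  3.79383657e-01,  1.73472396e+00, -2.12647556e-05,
        1.02847344e+00, -3.32627595e-02]), 'dq': array([ 0.00132208, -0.00104421, -0.00170051, -0.00034392,  0.00019571,
       -0.00062132]), 'joint_torque': array([-6.08653972e-04, -7.65035248e+01, -4.35290122e+01,  6.50985818e-02,
        3.98619426e-02, -4.16582361e-05]), 'eef_pos': array([0.1607255 , 0.68094631, 0.2243338 ]), 'eef_rot': array([ 3.12674398,  1.56980775, -1.81746297]), 'wrist_force': array([-0.05766113, -0.15981674,  0.30363569]), 'wrist_torque': array([ 0.01603865, -0.02294731, -0.04849206]), 'opening': 0.09114584684545045} 0.011
```

View pics/top0.png

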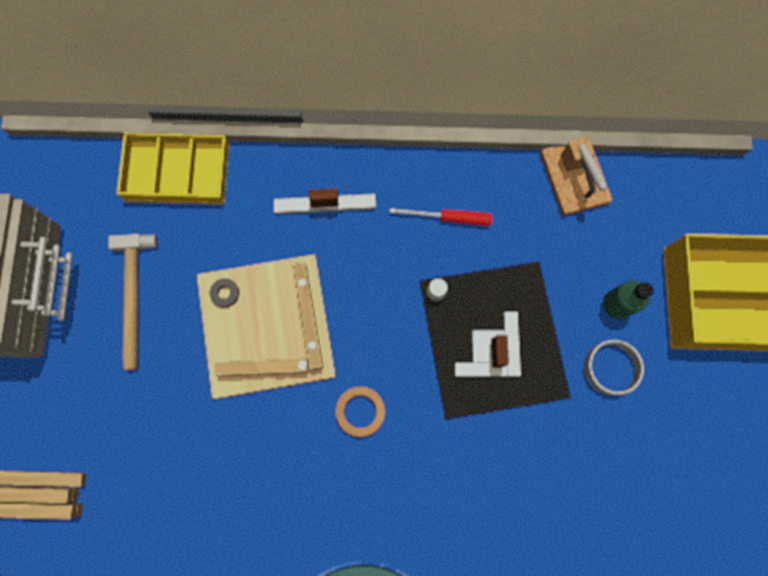

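View pics/side0.png

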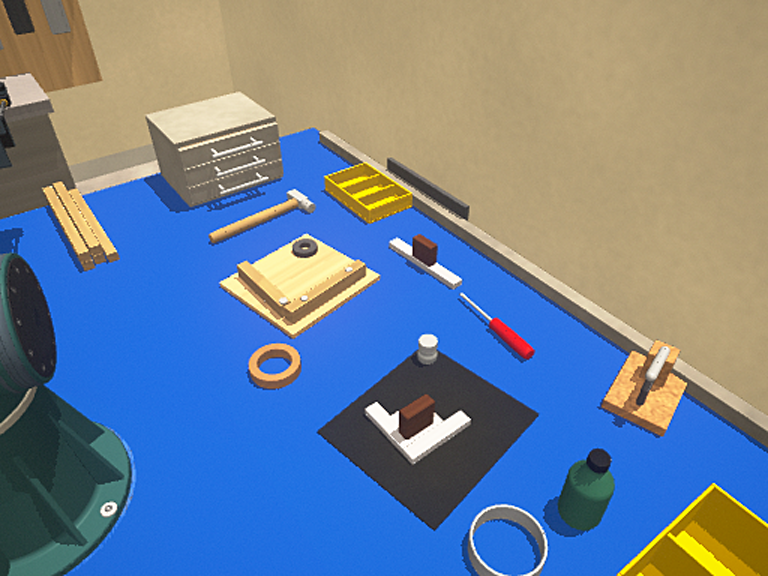

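The square and the frame are both in clear view. The rail along the image's right side of the frame, with two screws, is the long rail. The bottom rail, with one screw, is the short rail. The square already has nearly the same orientation as the frame. Next I'll measure precisely.

```bash
python3 - <<'E'
import numpy as np,cv2
t=np.load("pics/top0.npy");s=np.load("pics/side0.npy")
a=cv2.resize(t[160:280,125:235],None,fx=5,fy=5,interpolation=cv2.INTER_CUBIC)
b=cv2.resize(t[170:285,275:385],None,fx=5,fy=5,interpolation=cv2.INTER_CUBIC)
c=cv2.resize(s[150:230,140:260],None,fx=6,fy=6,interpolation=cv2.INTER_CUBIC)
d=cv2.resize(s[220:355,205:365],None,fx=4,fy=4,interpolation=cv2.INTER_CUBIC)
for n,i in zip("abcd",(a,b,c,d)): cv2.imwrite("pics/c_%s.png"%n,i[:,:,::-1])
E
```

```text
(no output)
```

View pics/c_a.png

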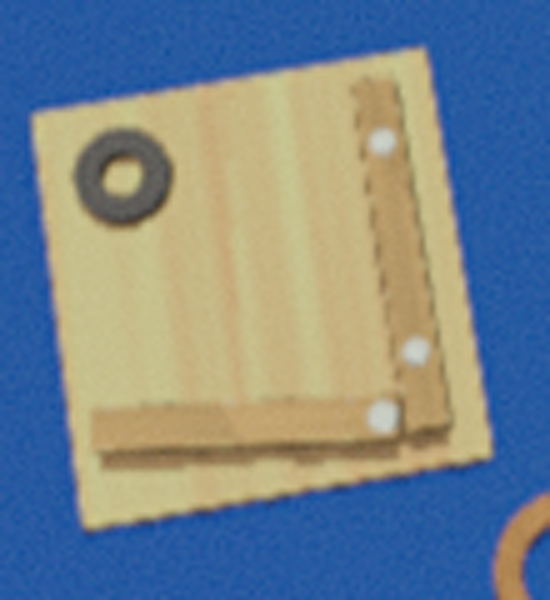

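View pics/c_b.png

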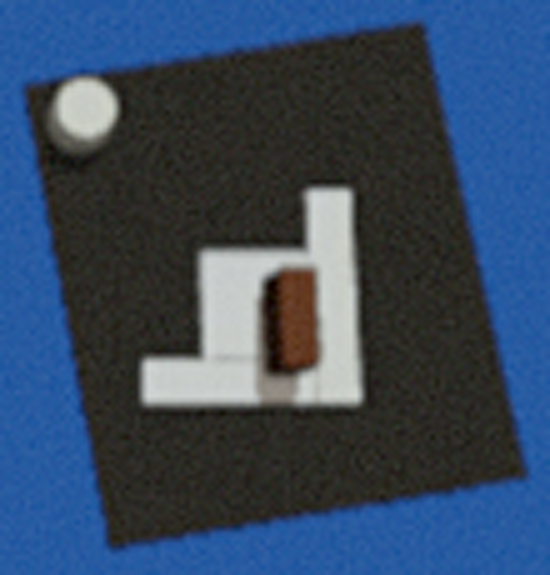

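View pics/c_c.png

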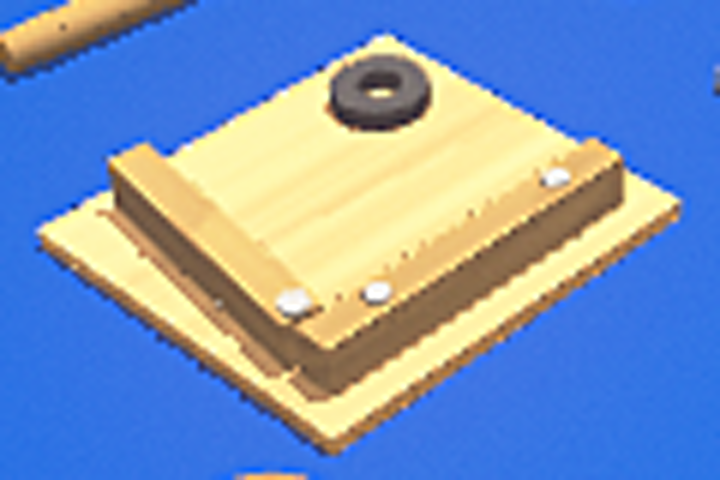

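View pics/c_d.png

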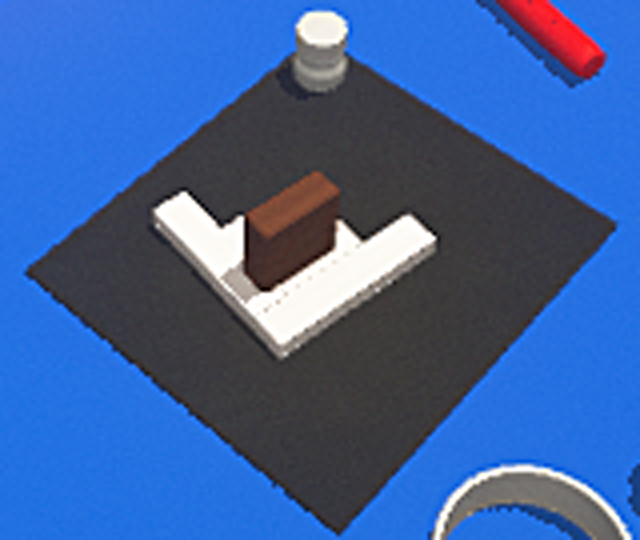

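```bash
cat > m.py <<'E'
from h import *
def quad(mask):
    cs,_=cv2.findContours(mask.astype(np.uint8),cv2.RETR_EXTERNAL,cv2.CHAIN_APPROX_NONE)
    c=max(cs,key=cv2.contourArea); h=cv2.convexHull(c); e=.02
    while True:
        p=cv2.approxPolyDP(h,e*cv2.arcLength(h,True),True)[:,0]
        if len(p)<=4: break
        e*=1.3
    # refine by line fits
    c=c[:,0].astype(float);L=[]
    for i in range(4):
        a,b=p[i].astype(float),p[(i+1)%4].astype(float);d=(b-a)/np.linalg.norm(b-a);n=np.array([-d[1],d[0]])
        r=c-a;t=r@d/np.linalg.norm(b-a);k=(abs(r@n)<2.5)&(t>.08)&(t<.92)
        q=c[k].astype(np.float32);vx,vy,x0,y0=cv2.fitLine(q,cv2.DIST_HUBER,0,.01,.01).ravel();L.append(np.cross([x0,y0,1],[x0+vx,y0+vy,1]))
    P=[]
    for i in range(4):
        x=np.cross(L[i-1],L[i]);P.append(x[:2]/x[2])
    return np.array(P)
E
python3 - <<'E'
from m import *
ims={n:np.load("pics/%s0.npy"%n).astype(int) for n in("top","side")}
for n in ims:
    im=ims[n];hsv=cv2.cvtColor(im.astype(np.uint8),cv2.COLOR_RGB2HSV).astype(int)
    roi=np.zeros(im.shape[:2],bool)
    if n=="top": roi[160:270,125:225]=1
    else: roi[152:226,144:256]=1
    blue=(hsv[...,0]>95)&(hsv[...,0]<130)&(hsv[...,1]>120)
    q=quad(roi&~blue)
    W=np.array([onz(n,*p,.012) for p in q]);W0=np.array([onz(n,*p,0) for p in q])
    print(n,"frame px",q.round(1).tolist());print(W.round(4).tolist());print("z0",W0.round(4).tolist());print("sides",[np.linalg.norm(W[i]-W[i-1]).round(4) for i in range(4)],"dirs",[np.arctan2(*(W[i]-W[i-1])[[1,0]]).round(3) for i in range(4)])
    roi[:]=0
    if n=="top": roi[172:282,278:382]=1
    else: roi[232:355,210:362]=1
    q=quad(roi&~blue);W=np.array([onz(n,*p,.002) for p in q])
    print("mat",q.round(1).tolist(),W.round(4).tolist(),W.mean(0),"sides",[np.linalg.norm(W[i]-W[i-1]).round(4) for i in range(4)],"dirs",[np.arctan2(*(W[i]-W[i-1])[[1,0]]).round(3) for i in range(4)])
    brown=roi&(hsv[...,0]<20)&(hsv[...,1]>110)&(im.sum(2)>(90))
    ys,xs=np.nonzero(brown);print("brown",len(xs),xs.mean(),ys.mean())
E
```

```text
top frame px [[209.9, 168.7], [223.6, 251.3], [141.0, 265.9], [130.4, 182.0]]
[[0.7037, 0.113, 0.012], [0.4654, 0.0637, 0.012], [0.4191, 0.2908, 0.012], [0.6574, 0.3405, 0.012]]
z0 [[0.7072, 0.1141, 0.0], [0.4664, 0.0644, 0.0], [0.4196, 0.2938, 0.0], [0.6604, 0.344, 0.0]]
sides [np.float64(0.2322), np.float64(0.2434), np.float64(0.2318), np.float64(0.2434)] dirs [np.float64(-1.37), np.float64(-2.938), np.float64(1.772), np.float64(0.205)]
mat [[358.5, 175.1], [379.0, 264.2], [297.2, 278.2], [280.3, 187.2]] [[0.6993, -0.3226, 0.002], [0.4422, -0.3726, 0.002], [0.3976, -0.1431, 0.002], [0.6565, -0.0935, 0.002]] [ 0.54889849 -0.23295045  0.002     ] sides [np.float64(0.2331), np.float64(0.262), np.float64(0.2338), np.float64(0.2635)] dirs [np.float64(-1.386), np.float64(-2.95), np.float64(1.762), np.float64(0.189)]
brown 138 333.5072463768116 232.94202898550725
side frame px [[255.3, 183.9], [195.2, 225.4], [144.1, 188.8], [203.5, 155.7]]
[[0.7057, 0.1059, 0.012], [0.4637, 0.0552, 0.012], [0.4156, 0.2885, 0.012], [0.6539, 0.3367, 0.012]]
z0 [[0.7146, 0.1181, 0.0], [0.4688, 0.0666, -0.0], [0.4198, 0.3037, 0.0], [0.662, 0.3527, 0.0]]
sides [np.float64(0.2366), np.float64(0.2472), np.float64(0.2383), np.float64(0.2432)] dirs [np.float64(-1.35), np.float64(-2.935), np.float64(1.774), np.float64(0.199)]
mat [[283.1, 229.2], [358.4, 275.7], [289.1, 352.8], [211.4, 287.4]] [[0.6562, -0.0914, 0.002], [0.7033, -0.323, 0.002], [0.4408, -0.3743, 0.002], [0.3962, -0.1416, 0.002]] [ 0.54912129 -0.23256142  0.002     ] sides [np.float64(0.2648), np.float64(0.2363), np.float64(0.2674), np.float64(0.2369)] dirs [np.float64(0.19), np.float64(-1.37), np.float64(-2.949), np.float64(1.76)]
brown 217 278.9216589861751 272.29953917050693
```

```bash
python3 - <<'E'
from m import *
ims={n:np.load("pics/%s0.npy"%n) for n in("top","side")}
# screws
for n,pts in (("top",[(201.6,188.2),(208.2,230.2),(201.6,243.2)]),("side",[(140+555/6,150+176/6),(140+377/6,150+292/6),(140+293/6,150+301/6)])):
    im=ims[n].astype(float);sat=im.max(2)-im.min(2)
    for (u,v) in pts:
        yy,xx=np.mgrid[int(v)-4:int(v)+6,int(u)-4:int(u)+6]
        w=np.clip(70-sat[yy,xx],0,None)*(im[yy,xx].min(-1)>120)
        c=((xx*w).sum()/w.sum(),(yy*w).sum()/w.sum())
        print(n,np.round(c,2),onz(n,*c,.046).round(4))
# square edges in top, subpixel
g=ims["top"].astype(float).min(2)
def cross(prof,off):
    k=np.where((prof[:-1]>=110)&(prof[1:]<110))[0]
    k=k[-1];return off+k+(prof[k]-110)/(prof[k]-prof[k+1])
B=np.array([[x,cross(g[240:262,x],240)] for x in range(307,345)]);Rr=np.array([[cross(g[y,335:360],335),y] for y in range(212,248)])
def line(p):
    vx,vy,x,y=cv2.fitLine(p.astype(np.float32),cv2.DIST_HUBER,0,.01,.01).ravel();return np.array([x,y]),np.array([vx,vy])
for name,P,zs in(("bottom",B,(.004,.018)),("right",Rr,(.004,.018))):
    c,d=line(P);r=(P-c)@np.array([-d[1],d[0]]);print(name,c,d,"rms",r.std())
    for z in zs:
        a=onz("top",*(c-20*d),z);b=onz("top",*(c+20*d),z);print(z,a.round(4),b.round(4),np.arctan2(*(b-a)[[1,0]]).round(4))
cb,db=line(B);cr,dr=line(Rr)
for z in(.004,.018):
    t=np.linalg.solve(np.c_[db,-dr],cr-cb);p=cb+t[0]*db;print("corner",p.round(2),onz("top",*p,z).round(4))
# side: same by corner
# handle top colour
for n,roi in(("top",(220,250,325,342)),("side",(258,298,262,295))):
    hsv=cv2.cvtColor(ims[n],cv2.COLOR_RGB2HSV)[roi[0]:roi[1],roi[2]:roi[3]].astype(int)
    print(n);print(np.where((hsv[...,1]>110),hsv[...,2],0))
E
```

```text
top [201.18 187.8 ] [0.6379 0.1315 0.046 ]
top [207.82 229.82] [0.5201 0.1075 0.046 ]
top [201.24 242.87] [0.484  0.1237 0.046 ]
side [232.29 179.11] [0.6379 0.1311 0.046 ]
side [202.51 198.09] [0.5207 0.1075 0.046 ]
side [188.42 199.82] [0.4847 0.1246 0.046 ]
bottom [324.7     250.54242] [ 0.9999923  -0.00392879] rms 0.3462577654846094
0.004 [ 0.4743 -0.1639  0.004 ] [ 0.4778 -0.2767  0.004 ] -1.5398
0.018 [ 0.4731 -0.1619  0.018 ] [ 0.4765 -0.2733  0.018 ] -1.5398
right [346.1155 233.1   ] [0.05463913 0.9985062 ] rms 0.09717320605066208
0.004 [ 0.5846 -0.28    0.004 ] [ 0.4707 -0.2836  0.004 ] -3.1104
0.018 [ 0.5821 -0.2767  0.018 ] [ 0.4695 -0.2802  0.018 ] -3.1104
corner [347.07 250.45] [ 0.478  -0.2833  0.004 ]
corner [347.07 250.45] [ 0.4767 -0.2799  0.018 ]
top
[[  0   0   0   0   0   0   0   0   0   0   0   0   0   0   0   0   0]
 [  0   0   0   0   0   0   0   0   0   0   0   0   0   0   0   0   0]
 [  0   0   0   0   0   0   0   0   0   0   0   0   0   0   0   0   0]
 [  0   0   0   0   0   0   0   0   0   0   0   0   0   0   0   0   0]
 [  0   0   0   0   0   0   0 105 104
[... 1234 characters left out ...]
0   0]
 [  0   0   0   0  23  25  57  81  93  88  83  90  83   0   0   0   0]
 [  0   0   0   0  28  24  40  52  63  61   0   0   0   0   0   0   0]
 [  0   0   0   0   0   0   0   0   0   0   0   0   0   0   0   0   0]
 [  0   0   0   0   0   0   0   0   0   0   0   0   0   0   0   0   0]
 [  0   0   0   0   0   0   0   0   0   0   0   0   0   0   0   0   0]
 [  0   0   0   0   0   0   0   0   0   0   0   0   0   0   0   0   0]
 [  0   0   0   0   0   0   0   0   0   0   0   0   0   0   0   0   0]
 [  0   0   0   0   0   0   0   0   0   0   0   0   0   0   0   0   0]]
side
[[0 0 0 ... 0 0 0]
 [0 0 0 ... 0 0 0]
 [0 0 0 ... 0 0 0]
 ...
 [0 0 0 ... 0 0 0]
 [0 0 0 ... 0 0 0]
 [0 0 0 ... 0 0 0]]
```

```bash
python3 - <<'E'
from m import *
print(onz("top",334.3,232.8,.070).round(4))
o=np.array([.518,-.2367,0])
for n in("top","side"): print(n,proj(n,o+[0,0,.07]).round(1))
c,s=np.cos(.031),np.sin(.031);R=np.array([[c,-s],[s,c]])
t=np.load("pics/side0.npy").copy();t2=np.load("pics/top0.npy").copy()
for n,im in(("side",t),("top",t2)):
    for z,P in((.018,[(-42,-42),(78,-42),(-42,78)]),(.07,[(28,11),(28,-11),(-28,-11),(-28,11)])):
        for p in P:
            q=R@np.array(p)/1000+o[:2];u=proj(n,[*q,z]);im[int(round(u[1])),int(round(u[0]))]=(255,0,255)
    c,s=np.cos(.201),np.sin(.201);F=np.array([[c,-s],[s,c]])
    for p in[(0,0),(0,40),(0,80),(0,120),(0,160),(40,0),(80,0),(120,0),(160,0)]:
        q=F@np.array(p)/1000+[.499,.1127];u=proj(n,[*q,.044]);im[int(round(u[1])),int(round(u[0]))]=(255,0,255)
a=cv2.resize(t[150:355,140:365],None,fx=3.4,fy=2.9,interpolation=cv2.INTER_NEAREST)
cv2.imwrite("pics/ov_s.png",a[:,:,::-1])
a=cv2.resize(t2[160:285,125:385],None,fx=3,fy=3,interpolation=cv2.INTER_NEAREST)
cv2.imwrite("pics/ov_t.png",a[:,:,::-1])
E
```

```text
[ 0.5182 -0.2342  0.07  ]
top [335.2 232.9]
side [277.7 270.7]
```

View pics/ov_s.png

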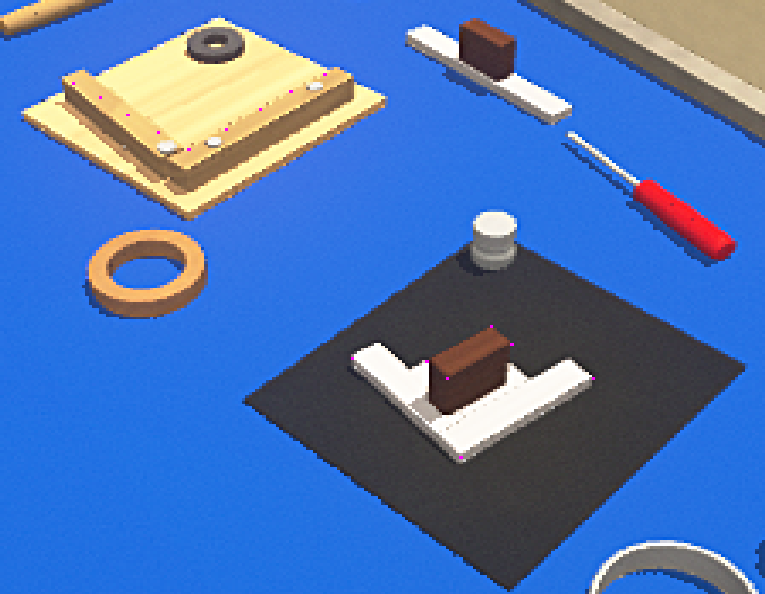

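View pics/ov_t.png

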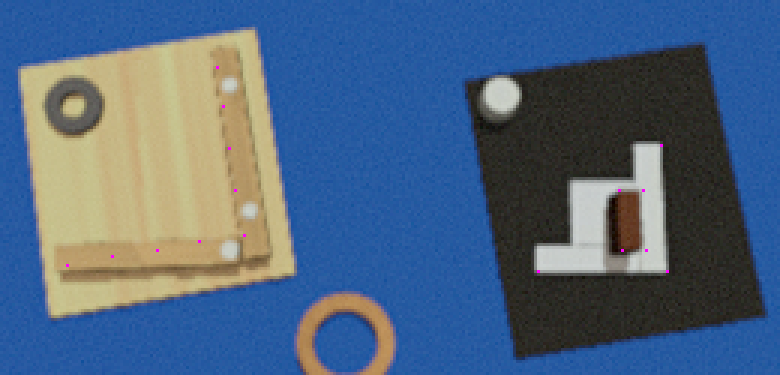

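```bash
cat >> h.py <<'E'
from scipy.spatial.transform import Rotation as Ro
def Rtgt(yaw,sgn=1):
    # tool x down, tool z along square y
    z=sgn*np.array([-np.sin(yaw),np.cos(yaw),0]);x=np.array([0,0,-1.]);y=np.cross(z,x);return np.c_[x,y,z]
def go(pos,yaw,sgn=1,o=None):
    o=o or readout.get_obs();R0=Ro.from_euler("xyz",o["eef_rot"]).as_matrix()
    d=R0.T@(np.array(pos)-o["eef_pos"])*100;rv=Ro.from_matrix(R0.T@Rtgt(yaw,sgn)).as_rotvec()
    print("sgn",sgn,"shift cm",d.round(2).tolist(),"rot",rv.round(4).tolist(),"n>=",np.linalg.norm(d)/5,np.linalg.norm(rv)/.15)
def st():
    o=readout.get_obs();R=Ro.from_euler("xyz",o["eef_rot"]).as_matrix()
    print("t",o["time_s"],"pos",o["eef_pos"].round(4),"x",R[:,0].round(3),"yaw_z",np.arctan2(R[1,2],R[0,2]).round(4),"F",o["wrist_force"].round(2),"T",o["wrist_torque"].round(2),"open",round(o["opening"],4),"q",o["joint_positions"].round(2));return o
E
python3 - <<'E'
from h import *
st()
for s in(1,-1): go([.5,.25,.22],.031,s); go([.518,-.2355,.12],.031,s)
E
```

```text
t 0.1 pos [0.1607 0.6809 0.2243] x [-0.    -0.001 -1.   ] yaw_z 1.339 F [-0.06 -0.16  0.3 ] T [ 0.02 -0.02 -0.05] open 0.0911 q [ 1.31  0.38  1.73 -0.    1.03 -0.03]
sgn 1 shift cm [0.47, -42.92, -34.15] rot [-0.2628, -0.001, -0.0001] n>= 10.969789302774348 1.7521320939911744
sgn 1 shift cm [10.51, -55.83, -80.97] rot [-0.2628, -0.001, -0.0001] n>= 19.78286587486179 1.7521320939911744
sgn -1 shift cm [0.47, -42.92, -34.15] rot [2.8788, -0.0002, 0.0014] n>= 10.969789302774348 19.191831468633143
sgn -1 shift cm [10.51, -55.83, -80.97] rot [2.8788, -0.0002, 0.0014] n>= 19.78286587486179 19.191831468633143
```

Emit:
send_rows:
  targets:
    - [0,[0,-42.9,-34.1],[-0.263,0,0]]
    - [0,[0,-42.9,-34.1],[-0.263,0,0]]
    - [0,[0,-42.9,-34.1],[-0.263,0,0]]
    - [0,[0,-42.9,-34.1],[-0.263,0,0]]
    - [0,[0,-42.9,-34.1],[-0.263,0,0]]
    - [0,[0,-42.9,-34.1],[-0.263,0,0]]
    - [0,[0,-42.9,-34.1],[-0.263,0,0]]
    - [0,[0,-42.9,-34.1],[-0.263,0,0]]
    - [0,[0,-42.9,-34.1],[-0.263,0,0]]
    - [0,[0,-42.9,-34.1],[-0.263,0,0]]
    - [0,[0,-42.9,-34.1],[-0.263,0,0]]
    - [0,[0,-42.9,-34.1],[-0.263,0,0]]

```text
time_s: 1.3
eef_pos: [0.5025, 0.2469, 0.2247]
eef_rot: [-3.0, 1.569, -1.402]
wrist_force: [-0.4, -0.3, 0.5]
opening: 0.0913
```

```bash
python3 - <<'E'
from h import *
st();go([.518,-.2355,.12],.031,1)
E
```

```text
t 1.3 pos [0.5025 0.2469 0.2247] x [ 0.    -0.001 -1.   ] yaw_z 1.5978 F [-0.45 -0.29  0.47] T [ 0.04  0.   -0.04] open 0.0913 q [ 0.42  0.16  2.02 -0.    0.96 -1.18]
sgn 1 shift cm [10.53, -0.25, -48.25] rot [-0.004, -0.0013, 0.0002] n>= 9.877207880807484 0.028038637138482984
```

Emit:
send_rows:
  targets:
    - [0,[10.5,-0.25,-48.2],[-0.004,0,0]]
    - [0,[10.5,-0.25,-48.2],[-0.004,0,0]]
    - [0,[10.5,-0.25,-48.2],[-0.004,0,0]]
    - [0,[10.5,-0.25,-48.2],[-0.004,0,0]]
    - [0,[10.5,-0.25,-48.2],[-0.004,0,0]]
    - [0,[10.5,-0.25,-48.2],[-0.004,0,0]]
    - [0,[10.5,-0.25,-48.2],[-0.004,0,0]]
    - [0,[10.5,-0.25,-48.2],[-0.004,0,0]]
    - [0,[10.5,-0.25,-48.2],[-0.004,0,0]]
    - [0,[10.5,-0.25,-48.2],[-0.004,0,0]]
    - [0,[10.5,-0.25,-48.2],[-0.004,0,0]]
    - [0,[10.5,-0.25,-48.2],[-0.004,0,0]]

```text
time_s: 2.5
eef_pos: [0.5176, -0.235, 0.1198]
eef_rot: [2.262, 1.57, -2.421]
wrist_force: [0.1, 0.5, -0.2]
opening: 0.0911
```

```bash
python3 - <<'E'
from h import *
st();go([.518,-.2355,.038],.031,1); snap("side","side1")
E
```

```text
t 2.5 pos [ 0.5176 -0.235   0.1198] x [-0.001 -0.001 -1.   ] yaw_z 1.6003 F [ 0.13  0.49 -0.21] T [ 0.08  0.05 -0.04] open 0.0911 q [-0.47  0.33  2.04 -0.    0.77 -2.07]
sgn 1 shift cm [8.18, -0.04, -0.04] rot [-0.0015, -0.0007, -0.0008] n>= 1.635118483692877 0.01223458537012727
```

View pics/side1.png

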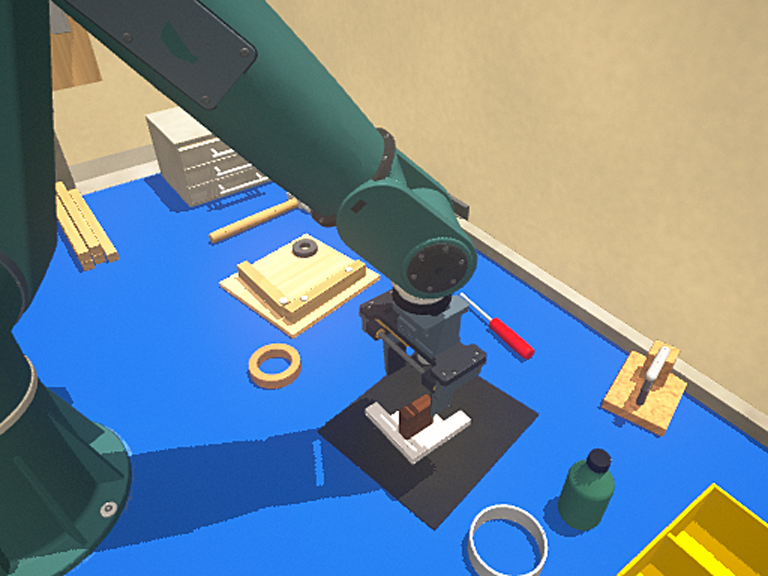

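The fingers straddle the handle at about (415,415) in the view, lined up across its 22 mm. I'll descend and grip.

Emit:
send_rows:
  targets:
    - [0,[3,0,0],[0,0,0]]
    - [0,[6,0,0],[0,0,0]]
    - [0,[8.1,0,0],[0,0,0]]
    - [0,[8.1,0,0],[0,0,0]]
    - [0,[8.1,0,0],[0,0,0]]

```text
time_s: 3.05
eef_pos: [0.518, -0.2333, 0.0396]
eef_rot: [2.332, 1.57, -2.348]
wrist_force: [-0.9, -0.5, 0.1]
opening: 0.0909
```

Emit:
send_rows:
  targets:
    - [1,[0,0,0],[0,0,0]]
    - [1,[0,0,0],[0,0,0]]
    - [1,[0,0,0],[0,0,0]]
    - [1,[0,0,0],[0,0,0]]
    - [1,[0,0,0],[0,0,0]]
    - [1,[0,0,0],[0,0,0]]
    - [1,[0,0,0],[0,0,0]]
    - [1,[0,0,0],[0,0,0]]

```text
time_s: 3.85
eef_pos: [0.5179, -0.2333, 0.0396]
eef_rot: [2.186, 1.57, -2.494]
wrist_force: [-0.2, 0.3, -0.3]
opening: 0.03
```

```bash
python3 - <<'E'
from h import *
st()
E
```

```text
t 3.85 pos [ 0.5179 -0.2333  0.0396] x [-0.001 -0.001 -1.   ] yaw_z 1.6029 F [-0.23  0.32 -0.27] T [-0.02  0.03  0.  ] open 0.03 q [-0.46  0.46  2.05 -0.    0.63 -2.07]
```

Emit:
send_rows:
  targets:
    - [1,[0,0,0],[0,0,0]]
    - [1,[0,0,0],[0,0,0]]
    - [1,[0,0,0],[0,0,0]]
    - [1,[0,0,0],[0,0,0]]

```text
time_s: 4.25
eef_pos: [0.518, -0.2334, 0.0396]
eef_rot: [2.38, 1.57, -2.3]
wrist_force: [0.4, -1.4, -0.5]
opening: 0.0216
```

```bash
python3 - <<'E'
from h import *
st()
E
```

```text
t 4.25 pos [ 0.518  -0.2334  0.0396] x [-0.001 -0.001 -1.   ] yaw_z 1.6029 F [ 0.4  -1.37 -0.51] T [-0.17 -0.06  0.06] open 0.0216 q [-0.46  0.46  2.05 -0.    0.63 -2.07]
```

Emit:
send_rows:
  targets:
    - [1,[-3,0,0],[0,0,0]]
    - [1,[-7,0,0],[0,0,0]]
    - [1,[-11,0,0],[0,0,0]]
    - [1,[-11,0,0],[0,0,0]]
    - [1,[-11,0,0],[0,0,0]]

```text
time_s: 4.75
eef_pos: [0.5181, -0.2332, 0.1498]
eef_rot: [-3.06, 1.57, -1.457]
wrist_force: [0.2, 0.5, -5.1]
opening: 0.0219
```

```bash
cat >> h.py <<'E'
CY=.201;CO=np.array([.499,.1127])
def c2w(x,y):
    c,s=np.cos(CY),np.sin(CY);return CO+np.array([[c,-s],[s,c]])@np.array([x,y])
def w2c(p):
    c,s=np.cos(CY),np.sin(CY);return np.array([[c,s],[-s,c]])@(np.asarray(p)[:2]-CO)
def stc():
    o=st();c,s=np.cos(CY),np.sin(CY);R=np.array([[c,s],[-s,c]])
    print("corner-frame sq corner mm",((w2c(o["eef_pos"])-.042)*1000).round(2),"F corner",(R@o["wrist_force"][:2]).round(2),"dyaw",0)
    return o
E
python3 - <<'E'
from h import *
o=st();w=c2w(.066,.056);print(w);go([*w,.14],.201,1)
E
```

```text
t 4.75 pos [ 0.5181 -0.2332  0.1498] x [ 0.    -0.001 -1.   ] yaw_z 1.6029 F [ 0.2   0.53 -5.11] T [-0.01  0.02 -0.  ] open 0.0219 q [-0.46  0.28  2.04 -0.    0.82 -2.07]
[0.55249089 0.18074943]
sgn 1 shift cm [0.93, -4.77, 41.27] rot [-0.1689, -0.0011, -0.0] n>= 8.310570121838872 1.1257612017011385
```

Emit:
send_rows:
  targets:
    - [1,[0,-0.5,3],[-0.02,0,0]]
    - [1,[0,-0.9,7],[-0.04,0,0]]
    - [1,[0,-1.4,11.5],[-0.06,0,0]]
    - [1,[0,-1.9,16],[-0.08,0,0]]
    - [1,[0.2,-2.4,20.5],[-0.1,0,0]]
    - [1,[0.4,-2.9,25],[-0.12,0,0]]
    - [1,[0.6,-3.5,29.5],[-0.14,0,0]]
    - [1,[0.8,-4,34],[-0.155,0,0]]
    - [1,[0.9,-4.5,38.5],[-0.165,0,0]]
    - [1,[0.9,-4.8,41.3],[-0.169,-0.001,0]]
    - [1,[0.9,-4.8,41.3],[-0.169,-0.001,0]]
    - [1,[0.9,-4.8,41.3],[-0.169,-0.001,0]]

```text
time_s: 5.95
eef_pos: [0.5514, 0.1812, 0.1383]
eef_rot: [1.697, 1.567, -2.813]
wrist_force: [-0.5, -0.7, -3.1]
opening: 0.022
```

```bash
python3 - <<'E'
from h import *
stc();snap("side","side2");snap("top","top2")
E
```

```text
t 5.95 pos [0.5514 0.1812 0.1383] x [-0.003 -0.001 -1.   ] yaw_z 1.7733 F [-0.52 -0.68 -3.11] T [ 0.02  0.   -0.03] open 0.022 q [ 0.28  0.32  2.01 -0.    0.82 -1.5 ]
corner-frame sq corner mm [23.01 14.65] F corner [-0.64 -0.56] dyaw 0
```

View pics/side2.png

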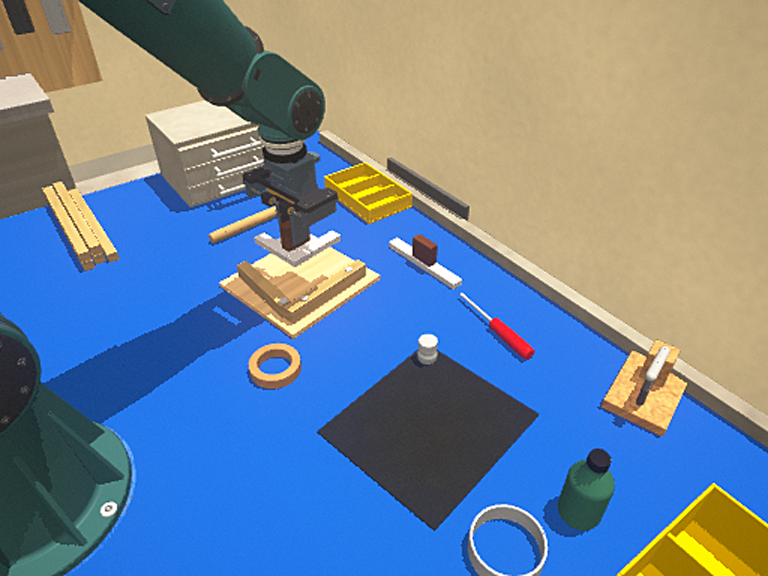

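View pics/top2.png

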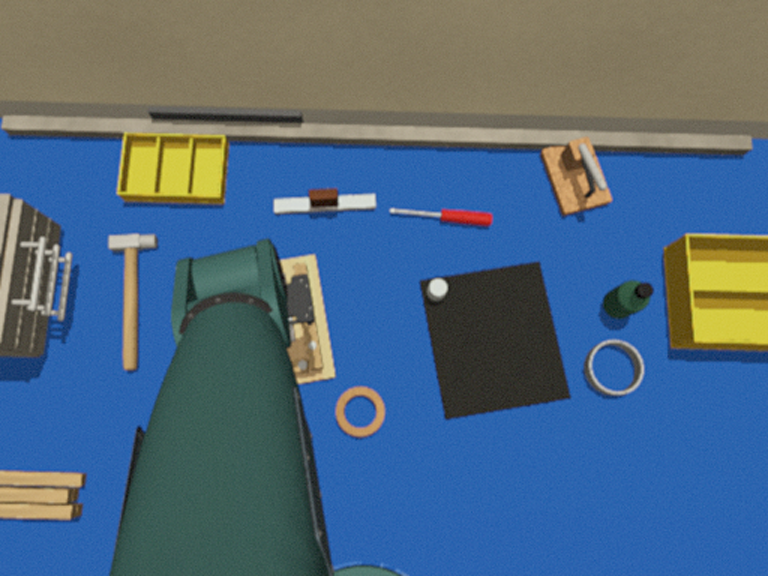

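```bash
python3 - <<'E'
from h import *
im=np.load("pics/side2.npy").copy()
o=np.array([.5514,.1812]);c,s=np.cos(.2025),np.sin(.2025);R=np.array([[c,-s],[s,c]])
for p in[(-42,-42),(78,-42),(-42,78)]:
  for z in(.1027,.1167):
    u=proj("side",[*(o+R@np.array(p)/1000),z]);print(p,z,u.round(1));im[int(round(u[1])),int(round(u[0]))]=(255,0,255)
cv2.imwrite("pics/ov2.png",cv2.resize(im[140:225,140:260],None,fx=6,fy=6,interpolation=cv2.INTER_NEAREST)[:,:,::-1])
E
```

```text
(-42, -42) 0.1027 [195.7 178.4]
(-42, -42) 0.1167 [195.2 174.4]
(78, -42) 0.1027 [226.5 160.1]
(78, -42) 0.1167 [226.2 156.2]
(-42, 78) 0.1027 [168.9 161.8]
(-42, 78) 0.1167 [168.2 157.9]
```

View pics/ov2.png

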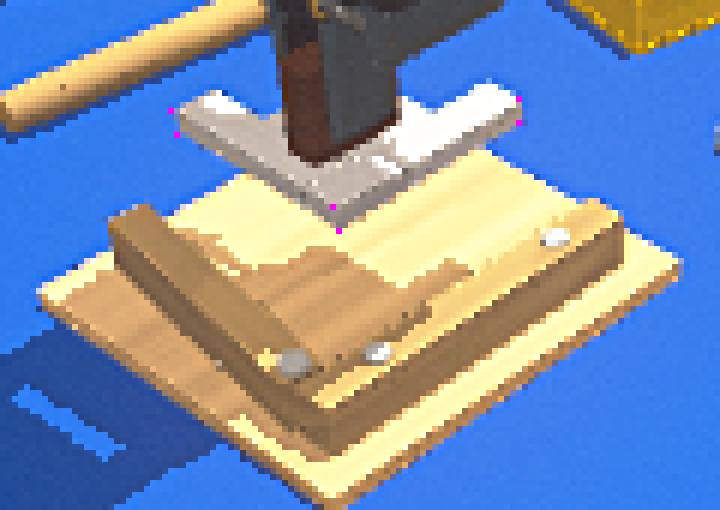

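```bash
python3 - <<'E'
from h import *
w=c2w(.066,.056);go([*w,.055],.201,1)
E
```

```text
sgn 1 shift cm [8.4, -0.09, 0.04] rot [-0.0003, -0.0003, -0.0023] n>= 1.6810063606815142 0.01531458305135986
```

Emit:
send_rows:
  targets:
    - [1,[2.5,-0.1,0],[0,0,-0.002]]
    - [1,[5.5,-0.1,0],[0,0,-0.002]]
    - [1,[7.8,-0.1,0],[0,0,-0.002]]
    - [1,[8.4,-0.1,0],[0,0,-0.002]]
    - [1,[8.4,-0.1,0],[0,0,-0.002]]
    - [1,[8.4,-0.1,0],[0,0,-0.002]]

```text
time_s: 6.65
eef_pos: [0.5533, 0.1801, 0.0559]
eef_rot: [-1.977, 1.57, -0.206]
wrist_force: [-0.1, -0.3, -2.0]
opening: 0.0217
```

```bash
python3 - <<'E'
from h import *
stc();w=c2w(.066,.056);go([*w,.0485],.201,1);im=snap("side","side3");cv2.imwrite("pics/c3.png",cv2.resize(im[140:225,140:260],None,fx=6,fy=6,interpolation=cv2.INTER_CUBIC)[:,:,::-1])
E
```

```text
t 6.65 pos [0.5533 0.1801 0.0559] x [ 0.001 -0.    -1.   ] yaw_z 1.7708 F [-0.12 -0.28 -1.96] T [-0.01 -0.01 -0.01] open 0.0217 q [ 0.27  0.45  2.02 -0.    0.67 -1.5 ]
corner-frame sq corner mm [24.65 13.18] F corner [-0.18 -0.25] dyaw 0
sgn 1 shift cm [0.74, 0.07, 0.08] rot [-0.001, -0.0003, 0.0007] n>= 0.1503548026851599 0.008006157340224753
```

View pics/c3.png

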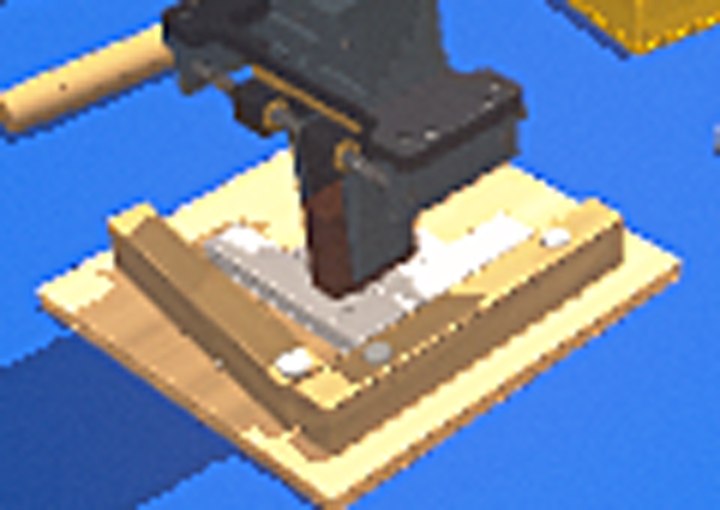

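The square sits inside the corner, clear of both rails. Next I lower it to just above the plywood.

Emit:
send_rows:
  targets:
    - [1,[0.3,0,0],[0,0,0]]
    - [1,[0.6,0,0],[0,0,0]]
    - [1,[0.7,0,0],[0,0,0]]
    - [1,[0.7,0,0],[0,0,0]]
    - [1,[0.7,0,0],[0,0,0]]

```text
time_s: 7.2
eef_pos: [0.5535, 0.1803, 0.0493]
eef_rot: [-1.754, 1.569, 0.017]
wrist_force: [-0.3, -0.8, -3.6]
opening: 0.022
```

```bash
python3 - <<'E'
from h import *
stc()
E
```

```text
t 7.2 pos [0.5535 0.1803 0.0493] x [ 0.001  0.    -1.   ] yaw_z 1.7711 F [-0.29 -0.79 -3.56] T [0.01 0.04 0.01] open 0.022 q [ 0.28  0.46  2.02 -0.    0.65 -1.5 ]
corner-frame sq corner mm [24.89 13.38] F corner [-0.44 -0.71] dyaw 0
```

Emit:
send_rows:
  targets:
    - [1,[0.05,0,-0.3],[0,0,0]]
    - [1,[0.1,0,-0.6],[0,0,0]]
    - [1,[0.1,0,-0.8],[0,0,0]]
    - [1,[0.1,0,-0.8],[0,0,0]]

```text
time_s: 7.6
eef_pos: [0.5551, 0.1721, 0.0483]
eef_rot: [-1.764, 1.569, 0.007]
wrist_force: [-0.5, 0.2, -3.7]
opening: 0.022
```

```bash
python3 - <<'E'
from h import *
stc()
E
```

```text
t 7.6 pos [0.5551 0.1721 0.0483] x [ 0.001  0.    -1.   ] yaw_z 1.7707 F [-0.48  0.2  -3.73] T [0.06 0.03 0.01] open 0.022 q [ 0.26  0.46  2.02 -0.    0.65 -1.51]
corner-frame sq corner mm [24.88  5.02] F corner [-0.43  0.29] dyaw 0
```

Free so far. Now small steps towards the long rail.

Emit:
send_rows:
  targets:
    - [1,[0,0,-0.1],[0,0,0]]
    - [1,[0,0,-0.15],[0,0,0]]
    - [1,[0,0,-0.15],[0,0,0]]

```text
time_s: 7.9
eef_pos: [0.5555, 0.1706, 0.0483]
eef_rot: [-1.771, 1.569, -0.001]
wrist_force: [0.0, -0.2, -3.6]
opening: 0.022
```

```bash
python3 - <<'E'
from h import *
stc()
E
```

```text
t 7.9 pos [0.5555 0.1706 0.0483] x [ 0.001 -0.    -1.   ] yaw_z 1.7707 F [ 0.03 -0.17 -3.6 ] T [ 0.05 -0.02 -0.07] open 0.022 q [ 0.26  0.46  2.03 -0.    0.65 -1.51]
corner-frame sq corner mm [24.89  3.47] F corner [-0.   -0.17] dyaw 0
```

Emit:
send_rows:
  targets:
    - [1,[0,0,-0.1],[0,0,0]]
    - [1,[0,0,-0.1],[0,0,0]]
    - [1,[0,0,-0.1],[0,0,0]]

```text
time_s: 8.2
eef_pos: [0.5555, 0.17, 0.0483]
eef_rot: [-1.458, 1.57, 0.313]
wrist_force: [-1.0, 5.6, -3.8]
opening: 0.0221
```

```bash
python3 - <<'E'
from h import *
stc()
E
```

```text
t 8.2 pos [0.5555 0.17   0.0483] x [ 0.001  0.    -1.   ] yaw_z 1.7711 F [-0.96  5.56 -3.81] T [1.04 0.35 0.33] open 0.0221 q [ 0.26  0.46  2.03  0.    0.65 -1.51]
corner-frame sq corner mm [24.81  2.85] F corner [0.16 5.64] dyaw 0
```

Contact with the long rail is at y≈+2.9 mm, at 5.6 N, which agrees with the offset suggested by the screws. Next I slide towards the short rail, keeping only light contact in y.

Emit:
send_rows:
  targets:
    - [1,[0,0.2,0.02],[0,0,0]]
    - [1,[0,0.5,0.02],[0,0,0]]
    - [1,[0,0.8,0.02],[0,0,0]]
    - [1,[0,0.8,0.02],[0,0,0]]

```text
time_s: 8.6
eef_pos: [0.5471, 0.1685, 0.0482]
eef_rot: [-1.366, 1.57, 0.405]
wrist_force: [-1.8, 2.0, -3.4]
opening: 0.0217
```

```bash
python3 - <<'E'
from h import *
stc()
E
```

```text
t 8.6 pos [0.5471 0.1685 0.0482] x [ 0.001  0.    -1.   ] yaw_z 1.7711 F [-1.84  2.02 -3.4 ] T [0.4  0.34 0.13] open 0.0217 q [ 0.26  0.45  2.04  0.    0.65 -1.51]
corner-frame sq corner mm [16.23  3.07] F corner [-1.4   2.35] dyaw 0
```

Emit:
send_rows:
  targets:
    - [1,[0,0.15,0],[0,0,0]]
    - [1,[0,0.3,0],[0,0,0]]
    - [1,[0,0.3,0],[0,0,0]]

```text
time_s: 8.9
eef_pos: [0.544, 0.1679, 0.0482]
eef_rot: [-1.307, 1.57, 0.464]
wrist_force: [0.6, 2.1, -2.9]
opening: 0.0219
```

```bash
python3 - <<'E'
from h import *
stc()
E
```

```text
t 8.9 pos [0.544  0.1679 0.0482] x [ 0.001  0.    -1.   ] yaw_z 1.771 F [ 0.58  2.1  -2.91] T [0.47 0.08 0.12] open 0.0219 q [ 0.26  0.45  2.05  0.    0.64 -1.51]
corner-frame sq corner mm [13.09  3.07] F corner [0.99 1.94] dyaw 0
```

Emit:
send_rows:
  targets:
    - [1,[0,0.15,0],[0,0,0]]
    - [1,[0,0.3,0],[0,0,0]]
    - [1,[0,0.4,0],[0,0,0]]
    - [1,[0,0.4,0],[0,0,0]]

```text
time_s: 9.3
eef_pos: [0.5404, 0.1672, 0.0484]
eef_rot: [-1.338, 1.569, 0.433]
wrist_force: [2.6, 4.0, -2.4]
opening: 0.0218
```

```bash
python3 - <<'E'
from h import *
stc()
E
```

```text
t 9.3 pos [0.5404 0.1672 0.0484] x [ 0.001  0.001 -1.   ] yaw_z 1.7707 F [ 2.58  4.   -2.42] T [ 0.86 -0.58 -0.09] open 0.0218 q [ 0.26  0.45  2.06  0.    0.64 -1.51]
corner-frame sq corner mm [9.43 3.15] F corner [3.33 3.41] dyaw 0
```

Emit:
send_rows:
  targets:
    - [1,[0,0.15,0],[0,0,0]]
    - [1,[0,0.3,0],[0,0,0]]
    - [1,[0,0.3,0],[0,0,0]]

```text
time_s: 9.6
eef_pos: [0.5373, 0.1666, 0.0485]
eef_rot: [-1.3, 1.569, 0.471]
wrist_force: [0.5, 3.9, -2.7]
opening: 0.0219
```

```bash
python3 - <<'E'
from h import *
stc()
E
```

```text
t 9.6 pos [0.5373 0.1666 0.0485] x [ 0.001  0.001 -1.   ] yaw_z 1.7706 F [ 0.48  3.94 -2.72] T [ 0.8  -0.39 -0.09] open 0.0219 q [ 0.26  0.44  2.06  0.    0.64 -1.51]
corner-frame sq corner mm [6.29 3.19] F corner [1.25 3.77] dyaw 0
```

Emit:
send_rows:
  targets:
    - [1,[0,0.1,0],[0,0,0]]
    - [1,[0,0.2,0],[0,0,0]]
    - [1,[0,0.3,0],[0,0,0]]
    - [1,[0,0.3,0],[0,0,0]]

```text
time_s: 10.0
eef_pos: [0.5342, 0.166, 0.0485]
eef_rot: [-1.275, 1.57, 0.496]
wrist_force: [2.1, 2.8, -2.7]
opening: 0.0221
```

```bash
python3 - <<'E'
from h import *
stc();im=snap("side","side4");cv2.imwrite("pics/c4.png",cv2.resize(im[140:225,140:260],None,fx=6,fy=6,interpolation=cv2.INTER_CUBIC)[:,:,::-1])
E
```

```text
t 10.0 pos [0.5342 0.166  0.0485] x [ 0.001  0.001 -1.   ] yaw_z 1.7707 F [ 2.14  2.75 -2.69] T [ 0.75 -0.38 -0.06] open 0.0221 q [ 0.26  0.44  2.07  0.    0.63 -1.51]
corner-frame sq corner mm [3.12 3.17] F corner [2.65 2.27] dyaw 0
```

View pics/c4.png

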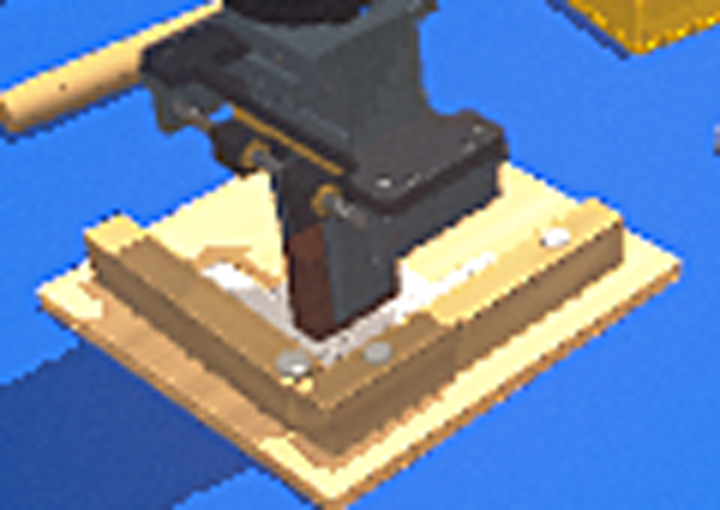

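The short rail is swinging out, and the square lies along the long rail. From here I take 1 mm steps until the resistance rises.

Emit:
send_rows:
  targets:
    - [1,[0,0.1,0],[0,0,0]]
    - [1,[0,0.15,0],[0,0,0]]
    - [1,[0,0.15,0],[0,0,0]]

```text
time_s: 10.35
eef_pos: [0.5326, 0.1657, 0.0484]
eef_rot: [-1.209, 1.57, 0.562]
wrist_force: [2.4, 4.3, -4.0]
opening: 0.0217
```

```bash
python3 - <<'E'
from h import *
stc()
E
```

```text
t 10.35 pos [0.5326 0.1657 0.0484] x [ 0.001  0.001 -1.   ] yaw_z 1.7707 F [ 2.42  4.33 -3.98] T [ 0.84 -0.45 -0.08] open 0.0217 q [ 0.26  0.44  2.07  0.    0.63 -1.51]
corner-frame sq corner mm [1.52 3.18] F corner [3.24 3.76] dyaw 0
```

Emit:
send_rows:
  targets:
    - [1,[0,0.1,0],[0,0,0]]
    - [1,[0,0.1,0],[0,0,0]]

```text
time_s: 10.55
eef_pos: [0.5316, 0.1654, 0.0484]
eef_rot: [-1.186, 1.57, 0.585]
wrist_force: [1.8, 3.8, -3.3]
opening: 0.022
```

```bash
python3 - <<'E'
from h import *
stc()
E
```

```text
t 10.55 pos [0.5316 0.1654 0.0484] x [ 0.001  0.001 -1.   ] yaw_z 1.7707 F [ 1.85  3.81 -3.32] T [ 0.76 -0.47 -0.04] open 0.022 q [ 0.26  0.44  2.07  0.    0.63 -1.51]
corner-frame sq corner mm [0.43 3.18] F corner [2.57 3.37] dyaw 0
```

Emit:
send_rows:
  targets:
    - [1,[0,0.05,0],[0,0,0]]
    - [1,[0,0.05,0],[0,0,0]]

```text
time_s: 10.75
eef_pos: [0.531, 0.1653, 0.0484]
eef_rot: [-1.125, 1.57, 0.646]
wrist_force: [2.3, 3.2, -3.1]
opening: 0.022
```

```bash
python3 - <<'E'
from h import *
stc()
E
```

```text
t 10.75 pos [0.531  0.1653 0.0484] x [ 0.001  0.    -1.   ] yaw_z 1.7707 F [ 2.28  3.2  -3.11] T [ 0.81 -0.51 -0.03] open 0.022 q [ 0.26  0.43  2.07  0.    0.63 -1.51]
corner-frame sq corner mm [-0.14  3.19] F corner [2.87 2.68] dyaw 0
```

Emit:
send_rows:
  targets:
    - [1,[0,0.05,0],[0,0,0]]
    - [1,[0,0.05,0],[0,0,0]]

```text
time_s: 10.95
eef_pos: [0.5305, 0.1652, 0.0484]
eef_rot: [-1.148, 1.57, 0.623]
wrist_force: [2.0, 3.8, -3.6]
opening: 0.0215
```

```bash
python3 - <<'E'
from h import *
stc()
E
```

```text
t 10.95 pos [0.5305 0.1652 0.0484] x [ 0.001  0.    -1.   ] yaw_z 1.7707 F [ 2.05  3.83 -3.56] T [ 0.84 -0.49 -0.08] open 0.0215 q [ 0.26  0.43  2.08  0.    0.63 -1.51]
corner-frame sq corner mm [-0.69  3.17] F corner [2.77 3.35] dyaw 0
```

Emit:
send_rows:
  targets:
    - [1,[0,0.05,0],[0,0,0]]
    - [1,[0,0.05,0],[0,0,0]]

```text
time_s: 11.15
eef_pos: [0.5299, 0.1651, 0.0484]
eef_rot: [-1.119, 1.57, 0.651]
wrist_force: [2.9, 3.2, -3.5]
opening: 0.0217
```

```bash
python3 - <<'E'
from h import *
stc()
E
```

```text
t 11.15 pos [0.5299 0.1651 0.0484] x [ 0.001  0.    -1.   ] yaw_z 1.7707 F [ 2.86  3.21 -3.45] T [ 0.85 -0.49 -0.1 ] open 0.0217 q [ 0.26  0.43  2.08  0.    0.63 -1.51]
corner-frame sq corner mm [-1.23  3.16] F corner [3.45 2.58] dyaw 0
```

Emit:
send_rows:
  targets:
    - [1,[0,0.05,0],[0,0,0]]
    - [1,[0,0.05,0],[0,0,0]]

```text
time_s: 11.35
eef_pos: [0.5298, 0.1651, 0.0485]
eef_rot: [-1.345, 1.569, 0.425]
wrist_force: [5.2, 4.6, -5.7]
opening: 0.022
```

```bash
python3 - <<'E'
from h import *
stc()
im=snap("side","side5");cv2.imwrite("pics/c5.png",cv2.resize(im[150:225,140:260],None,fx=6.5,fy=6.5,interpolation=cv2.INTER_CUBIC)[:,:,::-1])
E
```

```text
t 11.35 pos [0.5298 0.1651 0.0485] x [ 0.001  0.001 -1.   ] yaw_z 1.7707 F [ 5.17  4.55 -5.72] T [ 0.96 -0.99 -0.04] open 0.022 q [ 0.26  0.43  2.08  0.    0.63 -1.51]
corner-frame sq corner mm [-1.39  3.18] F corner [5.98 3.43] dyaw 0
```

View pics/c5.png

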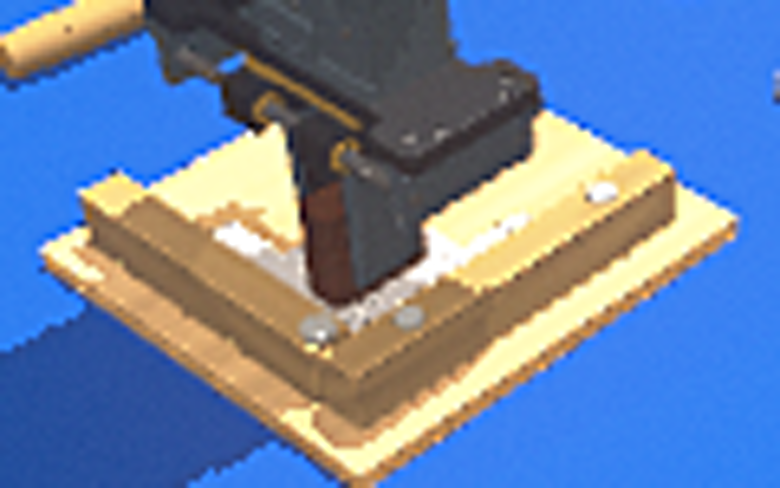

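Resistance rose sharply at x≈-1.4 mm, so the rail is flush. In the view the rail runs parallel to the short edge of the base. Now I press gently on both rails and hold.

Emit:
send_rows:
  targets:
    - [1,[0,0.03,-0.02],[0,0,0]]
    - [1,[0,0.06,-0.04],[0,0,0]]
    - [1,[0,0.06,-0.04],[0,0,0]]
    - [1,[0,0.06,-0.04],[0,0,0]]

```text
time_s: 11.8
eef_pos: [0.5298, 0.1649, 0.0486]
eef_rot: [-1.326, 1.568, 0.445]
wrist_force: [4.5, 7.4, -7.3]
opening: 0.0217
```

```bash
python3 - <<'E'
from h import *
stc()
E
```

```text
t 11.8 pos [0.5298 0.1649 0.0486] x [ 0.003  0.001 -1.   ] yaw_z 1.7707 F [ 4.54  7.39 -7.31] T [ 1.65 -0.98  0.03] open 0.0217 q [ 0.26  0.43  2.08  0.    0.63 -1.51]
corner-frame sq corner mm [-1.41  3.03] F corner [5.93 6.34] dyaw 0
```

Emit:
send_rows:
  targets:
    - [1,[0,0.07,-0.05],[0,0,0]]
    - [1,[0,0.07,-0.05],[0,0,0]]
    - [1,[0,0.07,-0.05],[0,0,0]]
    - [1,[0,0.07,-0.05],[0,0,0]]
    - [1,[0,0.07,-0.05],[0,0,0]]
    - [1,[0,0.07,-0.05],[0,0,0]]
    - [1,[0,0.07,-0.05],[0,0,0]]
    - [1,[0,0.07,-0.05],[0,0,0]]
    - [1,[0,0.07,-0.05],[0,0,0]]
    - [1,[0,0.07,-0.05],[0,0,0]]
    - [1,[0,0.07,-0.05],[0,0,0]]
    - [1,[0,0.07,-0.05],[0,0,0]]

```text
time_s: 13.0
eef_pos: [0.5297, 0.1648, 0.0486]
eef_rot: [-1.293, 1.566, 0.478]
wrist_force: [6.3, 8.8, -7.8]
opening: 0.022
```

```bash
python3 - <<'E'
from h import *
stc()
im=snap("side","side6");cv2.imwrite("pics/c6.png",cv2.resize(im[150:225,140:260],None,fx=6.5,fy=6.5,interpolation=cv2.INTER_CUBIC)[:,:,::-1])
E
```

```text
t 13.0 pos [0.5297 0.1648 0.0486] x [ 0.004  0.002 -1.   ] yaw_z 1.7708 F [ 6.27  8.76 -7.76] T [ 2.06 -0.99  0.09] open 0.022 q [ 0.26  0.43  2.08  0.    0.63 -1.51]
corner-frame sq corner mm [-1.47  2.91] F corner [7.9  7.33] dyaw 0
```

View pics/c6.png

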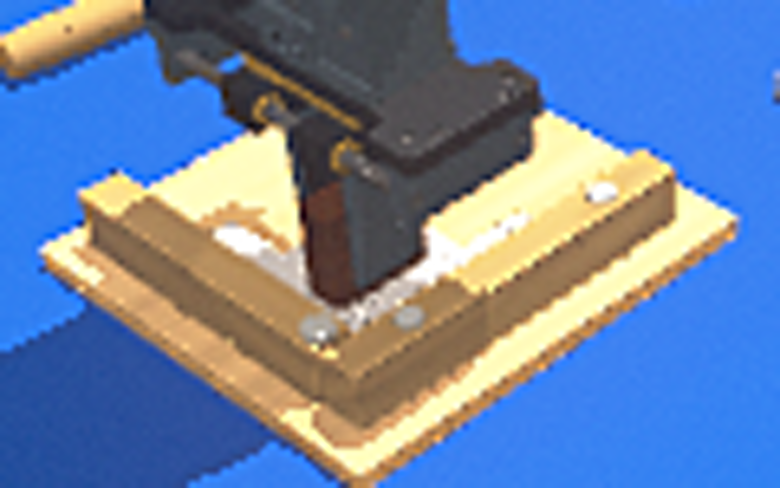

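```bash
python3 - <<'E'
from h import *
P=lambda x,y,z:onz("side",140-.42+x/6.5,150-.42+y/6.5,z)[:2]
def ang(a,b): d=a-b;return np.arctan2(d[1],d[0])-np.pi/2
print("outer top", ang(P(85,197,.044),P(317,358,.044)))
a=P(122,170,.044);print("end inner",w2c(a)*1000,"end outer",w2c(P(82,195,.044))*1000)
print("base edge",ang(P(45,253,.012),P(358,487,.012)))
# automated: dark/bright edge of rail's outer face, along columns
im=np.load("pics/side6.npy").astype(float).sum(2)
pts=[]
for x in range(156,186):
    y0=int(150+ (197+(x-152.7)*6.5*161/232)/6.5)
    seg=im[y0-4:y0+6,x];k=np.argmin(np.diff(seg));pts.append((x,y0-4+k+.5))
p=np.array(pts,np.float32);vx,vy,cx,cy=cv2.fitLine(p,cv2.DIST_HUBER,0,.01,.01).ravel()
A=onz("side",cx-13*vx,cy-13*vy,.044)[:2];B=onz("side",cx+13*vx,cy+13*vy,.044)[:2]
print("fit",ang(A,B),w2c(A)*1000,w2c(B)*1000)
E
```

```text
outer top 0.19673450725001285
end inner [  1.11650235 172.30135501] end outer [-23.16119453 170.40806151]
base edge 0.18387245241431716
fit 0.19308280628191943 [-23.31441511 151.86442683] [-24.12272987  49.77044019]
```

Emit:
send_rows:
  targets:
    - [1,[0,0.08,-0.05],[0,0,0]]
    - [1,[0,0.11,-0.06],[0,0,0]]
    - [1,[0,0.11,-0.06],[0,0,0]]
    - [1,[0,0.11,-0.06],[0,0,0]]
    - [1,[0,0.11,-0.06],[0,0,0]]
    - [1,[0,0.11,-0.06],[0,0,0]]
    - [1,[0,0.11,-0.06],[0,0,0]]
    - [1,[0,0.11,-0.06],[0,0,0]]
    - [1,[0,0.11,-0.06],[0,0,0]]
    - [1,[0,0.11,-0.06],[0,0,0]]

```text
time_s: 14.05
eef_pos: [0.5297, 0.1647, 0.0488]
eef_rot: [-1.295, 1.564, 0.476]
wrist_force: [7.7, 11.6, -9.3]
opening: 0.0217
```

```bash
python3 - <<'E'
from h import *
stc()
E
```

```text
t 14.05 pos [0.5297 0.1647 0.0488] x [ 0.006  0.003 -1.   ] yaw_z 1.7709 F [ 7.65 11.59 -9.25] T [ 2.33 -1.25  0.16] open 0.0217 q [ 0.26  0.43  2.08  0.    0.62 -1.51]
corner-frame sq corner mm [-1.53  2.81] F corner [9.81 9.83] dyaw 0
```

Solid stop: both rails are pressed at about 9.8 N and the square no longer moves. Next I back off along the diagonal, then lift.

Emit:
send_rows:
  targets:
    - [1,[0,-0.2,0.1],[0,0,0]]
    - [1,[0,-0.6,0.4],[0,0,0]]
    - [1,[0,-1.0,0.8],[0,0,0]]
    - [1,[0,-1.5,1.0],[0,0,0]]
    - [1,[0,-1.5,1.0],[0,0,0]]
    - [1,[-2,-1.5,1.0],[0,0,0]]
    - [1,[-5,-1.5,1.0],[0,0,0]]
    - [1,[-8.5,-1.5,1.0],[0,0,0]]
    - [1,[-9,-1.5,1.0],[0,0,0]]
    - [1,[-9,-1.5,1.0],[0,0,0]]

```text
time_s: 15.05
eef_pos: [0.5422, 0.1772, 0.1395]
eef_rot: [-1.34, 1.562, 0.431]
wrist_force: [-1.1, 0.3, -3.6]
opening: 0.0223
```

```bash
python3 - <<'E'
from h import *
stc()
im=snap("side","side7");cv2.imwrite("pics/c7.png",cv2.resize(im[140:225,140:260],None,fx=6,fy=6,interpolation=cv2.INTER_CUBIC)[:,:,::-1])
go([.541,-.233,.14],.10,1)
E
```

```text
t 15.05 pos [0.5422 0.1772 0.1395] x [ 0.008  0.003 -1.   ] yaw_z 1.7709 F [-1.07  0.31 -3.61] T [-0.02  0.04 -0.03] open 0.0223 q [ 0.27  0.3   2.04  0.    0.8  -1.5 ]
corner-frame sq corner mm [13.21 12.61] F corner [-0.98  0.51] dyaw 0
sgn 1 shift cm [-0.3, 8.19, -40.17] rot [0.1001, 0.0021, 0.006] n>= 8.200517886210292 0.6688779729717569
```

View pics/c7.png

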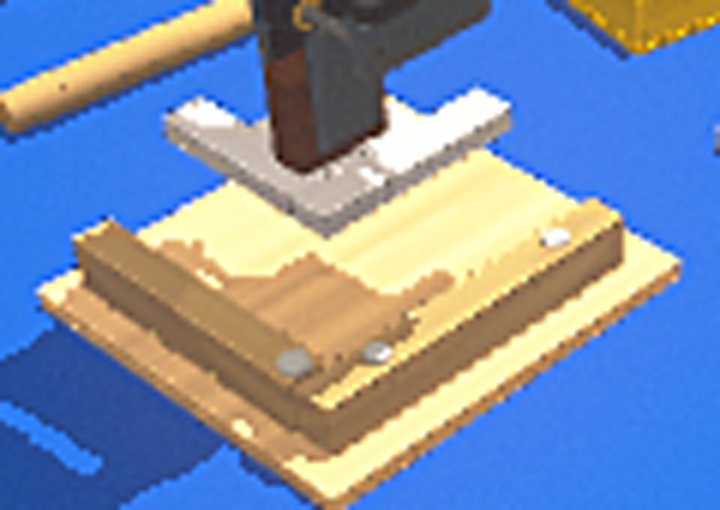

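Emit:
send_rows:
  targets:
    - [1,[0,0.6,-3],[0.01,0,0]]
    - [1,[0,1.5,-7.5],[0.02,0,0]]
    - [1,[0,2.5,-12],[0.03,0,0]]
    - [1,[0,3.4,-16.5],[0.04,0,0]]
    - [1,[0,4.3,-21],[0.05,0,0]]
    - [1,[0,5.2,-25.5],[0.06,0,0]]
    - [1,[0,6.1,-30],[0.07,0,0]]
    - [1,[0,7,-34.5],[0.09,0,0.003]]
    - [1,[-0.2,7.8,-38],[0.1,0.002,0.006]]
    - [1,[-0.3,8.2,-40.2],[0.1,0.002,0.006]]
    - [1,[-0.3,8.2,-40.2],[0.1,0.002,0.006]]
    - [1,[-0.3,8.2,-40.2],[0.1,0.002,0.006]]

```text
time_s: 16.3
eef_pos: [0.54, -0.233, 0.1383]
eef_rot: [0.952, 1.568, 2.622]
wrist_force: [0.2, -0.4, -3.7]
opening: 0.0221
```

```bash
python3 - <<'E'
from h import *
st();go([.545,-.233,.046],.10,1)
for k in("side","top"): snap(k,k+"8")
E
```

```text
t 16.3 pos [ 0.54   -0.233   0.1383] x [-0.002  0.001 -1.   ] yaw_z 1.6699 F [ 0.16 -0.38 -3.67] T [0.04 0.02 0.02] open 0.0221 q [-0.45  0.33  2.    0.    0.82 -2.12]
sgn 1 shift cm [9.23, -0.52, -0.07] rot [-0.0009, 0.0016, -0.0022] n>= 1.8480393804686794 0.019160743050145247
```

View pics/side8.png

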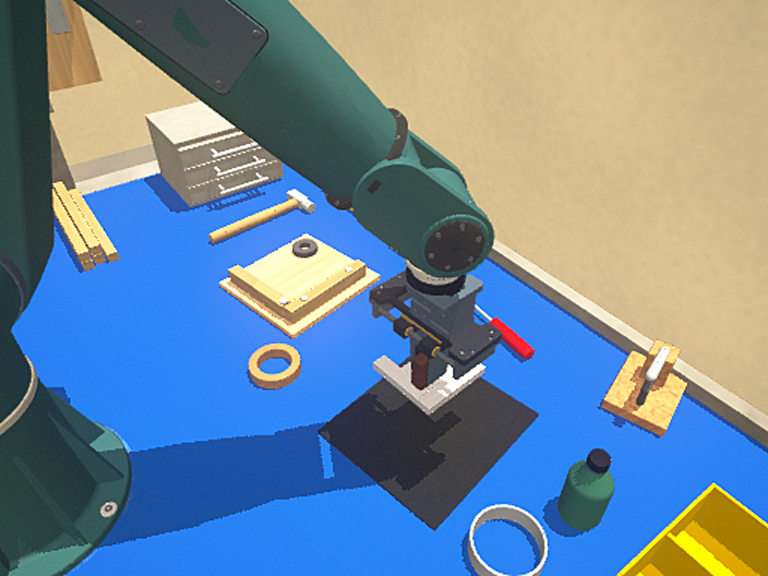

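View pics/top8.png

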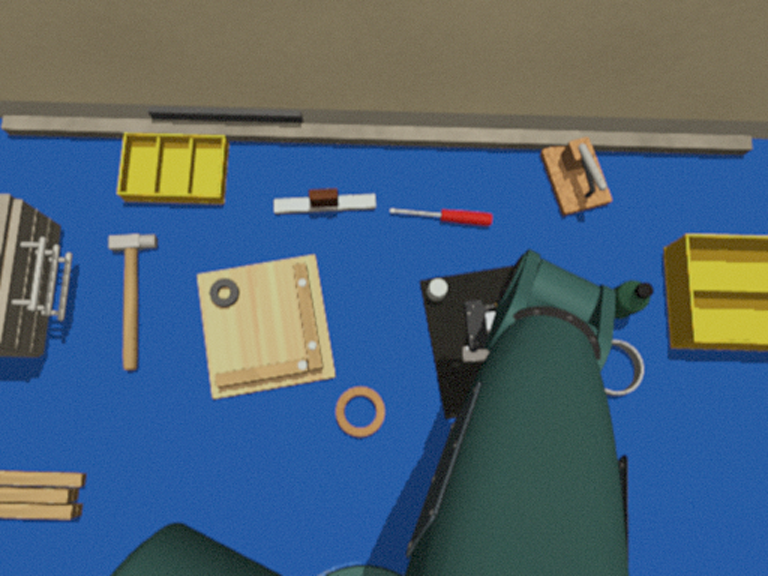

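```bash
python3 - <<'E'
from h import *
def fit(n,im,P0,P1,z,half=4,sign=-1,tag=""):
    # edge search along the normal of segment P0-P1
    P0,P1=np.array(P0,float),np.array(P1,float);d=(P1-P0);L=np.linalg.norm(d);d/=L;nn=np.array([-d[1],d[0]])
    t=np.linspace(.08,.92,80)*L;s=np.linspace(-half,half,41)
    X=P0+t[:,None,None]*d+s[None,:,None]*nn
    v=cv2.remap(im.astype(np.float32),X[...,0].astype(np.float32),X[...,1].astype(np.float32),cv2.INTER_LINEAR)
    g=np.gradient(cv2.GaussianBlur(v,(5,1),0),axis=1);k=np.argmax(sign*g,axis=1)
    p=(P0+t[:,None]*d+s[k][:,None]*nn).astype(np.float32)
    vx,vy,cx,cy=cv2.fitLine(p,cv2.DIST_HUBER,0,.01,.01).ravel();c=np.array([cx,cy]);e=np.array([vx,vy])
    r=(p-c)@np.array([-vy,vx])
    a=onz(n,*(c-e*L/2),z)[:2];b=onz(n,*(c+e*L/2),z)[:2];dd=a-b
    print(n,tag,"angle",(np.arctan2(dd[1],dd[0])%np.pi).round(4),"rms",r.std().round(2),(w2c(a)*1000).round(1),(w2c(b)*1000).round(1))
side=np.load("pics/side8.npy").astype(float);top=np.load("pics/top8.npy").astype(float)
for f in("0","8"):
    s=np.load("pics/side%s.npy"%f).astype(float).sum(2)
    if f=="8": fit("side",s,(153.5,179.5),(188.5,204.5),.044,3,-1,"short outer after"); fit("side",s,(153.5,179.5),(188.5,204.5),.044,3,1,"short outer after+")
    else: fit("side",s,(159,180.5),(189,204.5),.044,3,-1,"short outer before");fit("side",s,(159,180.5),(189,204.5),.044,3,1,"b+")
    fit("side",s,(195,208),(243,176.5),.044,3,-1,"long outer");fit("side",s,(195,208),(243,176.5),.044,3,1,"long outer+")
cv2.imwrite("pics/c8s.png",cv2.resize(side[150:225,140:260],None,fx=6.5,fy=6.5,interpolation=cv2.INTER_CUBIC)[:,:,::-1])
cv2.imwrite("pics/c8t.png",cv2.resize(top[160:280,125:235],None,fx=5,fy=5,interpolation=cv2.INTER_CUBIC)[:,:,::-1])
E
```

```text
side short outer before angle 1.6411 rms 0.43 [ -5.2 156.8] [-25.7   0.7]
side b+ angle 1.7958 rms 1.67 [-20.6 149.3] [-17.1   4.1]
side long outer angle 0.203 rms 0.4 [-11.6 -21.3] [183.4 -21. ]
side long outer+ angle 0.2017 rms 1.08 [-33.9 -16.3] [156.5 -16.2]
side short outer after angle 1.7718 rms 0.12 [-24.2 165.6] [-24.2   0.3]
side short outer after+ angle 1.758 rms 1.49 [-26.8 149.9] [-29. -14.]
side long outer angle 0.2028 rms 0.13 [-11.7 -21.4] [183.4 -21.1]
side long outer+ angle 0.1414 rms 1.32 [-26.1 -13.1] [160.8 -24.2][ WARN:0@0.591] global loadsave.cpp:1063 imwrite_ Unsupported depth image for selected encoder is fallbacked to CV_8U.
```

View pics/c8t.png

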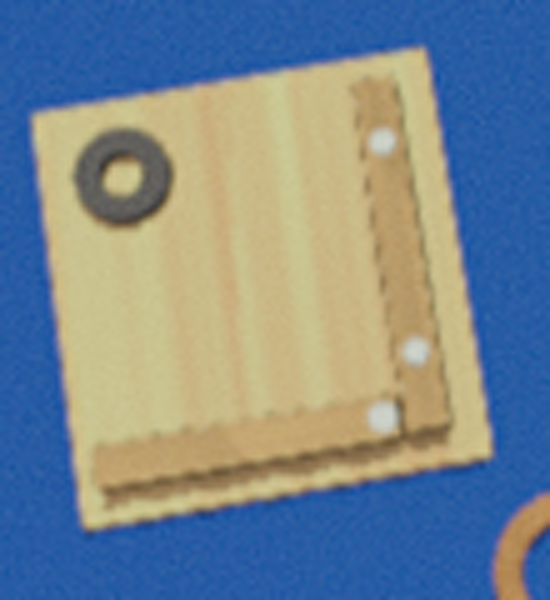

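View pics/c8s.png

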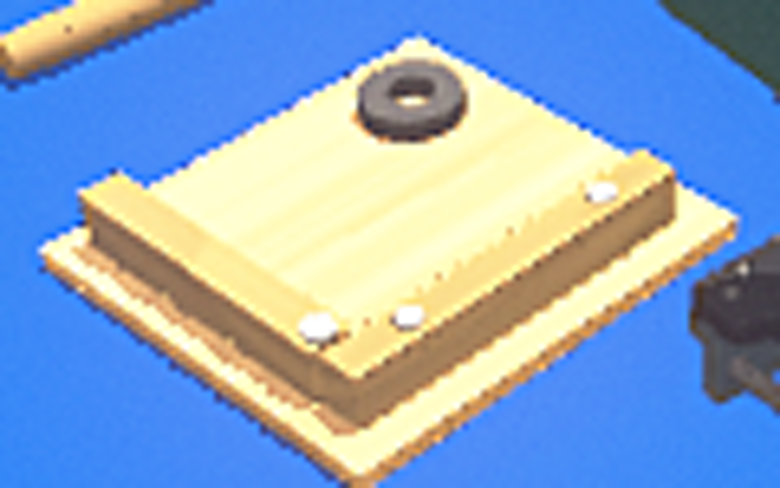

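The short rail is now square to the long rail within about 0.002 rad in the side view, so I lower the square onto the mat.

Emit:
send_rows:
  targets:
    - [1,[3,-0.3,-0.07],[0,0.002,-0.002]]
    - [1,[6,-0.5,-0.07],[0,0.002,-0.002]]
    - [1,[8.5,-0.5,-0.07],[0,0.002,-0.002]]
    - [1,[9.4,-0.5,-0.07],[0,0.002,-0.002]]
    - [1,[9.4,-0.5,-0.07],[0,0.002,-0.002]]
    - [1,[9.4,-0.5,-0.07],[0,0.002,-0.002]]

```text
time_s: 17.0
eef_pos: [0.5458, -0.2321, 0.0457]
eef_rot: [-2.431, 1.569, -0.759]
wrist_force: [0.5, -0.3, -3.2]
opening: 0.0219
```

```bash
python3 - <<'E'
from h import *
st()
E
```

```text
t 17.0 pos [ 0.5458 -0.2321  0.0457] x [ 0.001 -0.001 -1.   ] yaw_z 1.6721 F [ 0.52 -0.34 -3.23] T [-0.01 -0.02  0.06] open 0.0219 q [-0.44  0.48  2.   -0.    0.66 -2.11]
```

Emit:
send_rows:
  targets:
    - [1,[0.25,0,0],[0,0,0]]
    - [1,[0.5,0,0],[0,0,0]]
    - [1,[0.55,0,0],[0,0,0]]
    - [1,[0.55,0,0],[0,0,0]]

```text
time_s: 17.4
eef_pos: [0.5458, -0.2322, 0.0404]
eef_rot: [-2.396, 1.569, -0.724]
wrist_force: [-0.7, -0.3, -3.8]
opening: 0.0219
```

```bash
python3 - <<'E'
from h import *
st()
E
```

```text
t 17.4 pos [ 0.5458 -0.2322  0.0404] x [ 0.001 -0.001 -1.   ] yaw_z 1.672 F [-0.69 -0.29 -3.85] T [ 0.01  0.05 -0.01] open 0.0219 q [-0.44  0.49  2.   -0.    0.65 -2.11]
```

Emit:
send_rows:
  targets:
    - [1,[0.07,0,0],[0,0,0]]
    - [1,[0.12,0,0],[0,0,0]]
    - [1,[0.12,0,0],[0,0,0]]

```text
time_s: 17.7
eef_pos: [0.546, -0.2324, 0.0396]
eef_rot: [-2.376, 1.569, -0.704]
wrist_force: [-2.2, 1.0, 4.8]
opening: 0.0218
```

```bash
python3 - <<'E'
from h import *
st()
E
```

```text
t 17.7 pos [ 0.546  -0.2324  0.0396] x [ 0.001 -0.001 -1.   ] yaw_z 1.6718 F [-2.18  1.01  4.77] T [ 0.5   0.65 -0.  ] open 0.0218 q [-0.44  0.49  2.   -0.    0.65 -2.11]
```

It is down on the mat. Now release and rise straight up.

Emit:
send_rows:
  targets:
    - [0,[0,0,0],[0,0,0]]
    - [0,[0,0,0],[0,0,0]]
    - [0,[0,0,0],[0,0,0]]
    - [0,[0,0,0],[0,0,0]]
    - [0,[0,0,0],[0,0,0]]
    - [0,[0,0,0],[0,0,0]]
    - [0,[0,0,0],[0,0,0]]
    - [0,[0,0,0],[0,0,0]]

```text
time_s: 18.5
eef_pos: [0.546, -0.2323, 0.0396]
eef_rot: [-2.38, 1.569, -0.708]
wrist_force: [-0.7, 0.6, 0.5]
opening: 0.0829
```

```bash
python3 - <<'E'
from h import *
st()
E
```

```text
t 18.5 pos [ 0.546  -0.2323  0.0396] x [ 0.001 -0.001 -1.   ] yaw_z 1.6719 F [-0.74  0.55  0.47] T [ 0.03 -0.01  0.01] open 0.0829 q [-0.44  0.49  2.   -0.    0.65 -2.11]
```

Emit:
send_rows:
  targets:
    - [0,[-1,0,0],[0,0,0]]
    - [0,[-4,0,0],[0,0,0]]
    - [0,[-8,0,0],[0,0,0]]
    - [0,[-12,0,0],[0,0,0]]
    - [0,[-16,0,0],[0,0,0]]
    - [0,[-16,0,0],[0,0,0]]
    - [0,[-16,0,0],[0,0,0]]

```text
time_s: 19.2
eef_pos: [0.5461, -0.2323, 0.201]
eef_rot: [-2.232, 1.567, -0.56]
wrist_force: [-0.6, 0.7, -0.1]
opening: 0.0911
```

```bash
python3 - <<'E'
from h import *
st()
for k in("side","top"): snap(k,k+"9")
E
```

```text
t 19.2 pos [ 0.5461 -0.2323  0.201 ] x [ 0.003 -0.002 -1.   ] yaw_z 1.6719 F [-0.57  0.7  -0.13] T [0.03 0.02 0.02] open 0.0911 q [-0.44  0.24  1.97 -0.    0.93 -2.11]
```

View pics/side9.png

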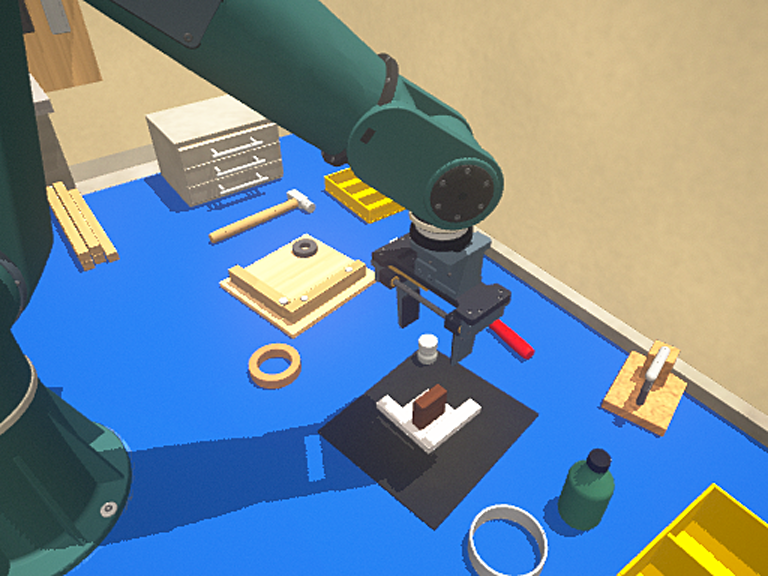

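The square lies flat on the mat with its handle at about (430,405). The jar, at (427,348), and the other things stand where they were. The gripper is open and well clear, so I'm handing in.

```bash
python3 - <<'E'
from h import *
print(job.finish_job())
E
```

```text
the job is handed in; nothing more can be done
None
```

I gripped the square by its handle, slid it along the long rail and pushed the short rail out with it. I then held it pressed into the corner for over 2 s, laid it back on the mat, let go and handed the job in at about 19 s. No verdict was reported.

- **Pressing:** the wrist force was about 6 to 10 N on each rail. The readings went from 5.9 and 6.3 N at the start of the hold to 9.8 N on both at the end. Over the last 4 N the square moved only about 0.1 mm, so it was firmly seated.
- **Corner position:** while pressed, the square's corner stood at about x = -1.5 mm and y = +2.9 mm in the corner frame, from the tool pose and my camera fix of the corner, good to about 2 mm.
- **Short rail:** with the square lifted off, a side-view edge fit put it within about 0.002 rad of square to the long rail. An earlier fit, taken in shadow while pressing, was 4 to 8 mrad off. I took that as noise.
- **Square on the mat:** it lies flat and released, its handle about 3 mm from the mat's centre by the tool position at release. The gripper is open and well clear of it.
- **Other things:** in the last side view the other things looked undisturbed. I checked that by eye only, and did not look at the last top picture before handing in.

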